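# Close a carton of shoe lasts: fold the flap and tuck it under the lip

### The arm

A 7-joint arm with a two-finger parallel gripper is mounted at the origin on the work surface. World frame = base frame: x ahead of the robot, y to its left, z up, the work surface at z = 0. Lengths are in mm, angles in rad, forces in N, time in s.
With the tool pointing down it reaches from about 350 to 900 mm from the base axis. Payload 19.9 kg.
Tool frame: the origin (TCP) lies on the centre line of the jaws, within the pads' length; the fingertips stand arm.tip_reach ahead of it and the grasp point (between the pads) lies 5 mm behind it (arm.tip_reach is the distance from the TCP to the fingertips, in mm); z points along the fingers, y is the direction in which the jaws open and shut (so a half turn about z gives the same grasp; the last joint's range is limited). The gripper opens to 85 mm and grips with 20 to 120 N. Pads are 22 mm wide; open, the fingers measure 114 mm over their backs; the gripper's body (76 mm by 85 mm) begins 54 mm behind the grasp point. The pads swing forward as they close: fully open they stand 13 mm farther back than shut.
Start: joints at [-1.252, 0.417, -0.01, 1.614, 0.005, 1.111, -0.053], TCP at [220.043, 584.965, 245.26] pointing down, gripper open.
Joint ranges: [-2.81, 2.81], [-0.39, 2.02], [-1.27, 1.25], [0.06, 2.57], [-1.19, 4.33], [0.19, 2], [-2.82, 2.82]. Speed limits (rad/s): [1.89, 1.89, 2.39, 2.39, 3.01, 3.01, 3.01].

### API

Orientations are given as a rotation vector (axis times angle).
In Python, from rig import arm, eyes gives the robot as it stands.
- The arm moves only by the shell command python3 -m creep 'ROWS' [FORCE]. ROWS is text: rows parted by semicolons, each of 7 numbers parted by spaces: the shift along the tool's x, y, z in m, then the turn, a rotation vector about the tool's x, y, z in degrees, then the closure, from -1 (fully open) to 1 (shut). In form: tx ty tz ax ay az hand; .... A call has 1 to 5 rows; each row is the pose to reach, as a shift and turn from the pose commanded when the call began, along the tool's axes at that moment; what a row does not reach only later rows make up. A row lasts 1/12 s, in which the tool goes at most 41.7 mm and 7.16 degrees, less where a joint would pass 70% of its speed; a pose out of reach is approached as far as the arm can. A call with a gripper value outside its range is refused whole. The fingers move at their own pace and stop on an object; FORCE is the grip in N (left out, the last holds). Time passes only in rows, so rows that repeat a pose let the fingers close. It gives the time, the measured TCP pose, the force and the opening at its end, in the units of the state.
- arm.state(): the state, without advancing time (a new reading comes with each control period).
- eyes.capture(name): name is "side" or "top"; returns (picture, depth): 420x560x3 uint8, red, green, blue; 420x560 float32, mm along the optical axis (not along the pixel's ray), 0 where there is no reading.
- eyes.camera_info(name): a dict with "intrinsics" (3x3 intrinsics, pixels), "R" (3x3) and "t" (3): a world point X has camera coordinates R X + t. Camera axes: x right, y down, z forward; pixel columns grow to the right and rows downward; lengths in mm; the calibration is good to about 2 mm. A picture is of the moment at which its call begins. camera_info takes no time and is no camera call.
- arm.hand_in(): hands the job in, once; it reports no verdict.
Trained networks look in the newest picture that a camera, given by its name, has taken for a name from the list of things; names that differ only in an ending like _2 or _b are one class to them, and where a whole thing is asked for, a point or a joint stands for the part that bears it (a point fixed in the world has none). Each returns a list of dicts, best first, with "score" (0 to 1); they miss things now and then, are a little off and sometimes report something else, mostly with a low value. They report only what shows in the picture. A call takes as long as a camera call. They do not tell look-alikes from the thing itself.
- eyes.look_for(camera, label): "extent" ([left, top, right, bottom] in pixels, round what is visible of it).
- eyes.silhouettes(camera, label): "pixels" (420x560 bool, what is visible of it) and "extent" ([left, top, right, bottom] in pixels, round what is visible of it).
The state is a dict: "t": time; "qpos": joint angles; "qd": joint speeds; "joint_efforts": joint torques, N m; "position": TCP position; "eef_rot": TCP orientation; "ft_force": force on the tool from outside, world axes, zero at the start; "moment": the same for the moment, N m; "opening": finger opening in mm.
Only numpy, scipy, OpenCV 4.12 (cv2) and the standard library are available. Lean on these libraries where they do the work, as an engineer would, in place of code of your own. Each camera call takes 0.05 s, during which the arm holds its last target.

### The job

Close the open carton of lasts: with your fingertips push its standing flap over until it lies down, and, keeping it pressed down, push the ledge on it so that the flap slides fully home with its edge tucked beneath the steel lip at the other end, where it stays shut by itself when you let go. Touch the flap from its outer side only, do not pinch or lift anything, and leave the carton and everything else on the bench where they stand.

Things in the scene. Friction and masses are not known exactly. Their poses are not given: they have to be found in the camera images.
- carton: loose open fibreboard carton with two small lasts in it, about 2.4 kg, 170 x 170 mm, walls 72 mm high. Origin at the centre of its underside; x runs from the hinge end (towards the robot, within 40 degrees) to the lip end, z up. The flap's hinge axis lies along y at x = -75 mm + carriage value, z = 79 mm, between steel side plates (y beyond +-80 mm, up to z = 90 mm)
- flap (a joint): flap's hinge angle, rad: 0 level over the opening, 1.57 upright, more: leaning back to the hinge end; range -0.03 to 2. Fibreboard, 150 mm wide (y), 6 mm thick, centred on the hinge axis, reaching 115 mm from it. A spring (0.12 N m/rad about 1.75, friction 0.06 N m) stands it open: let go near level it springs up unless the lip holds it (it then rests at up to 0.07)
- carriage (a joint): how far the flap's hinge pin has slid in its slots towards the lip, m: 0 drawn back, 0.024 home at its stop; slides either way with about 5 N and stays where left. Flap level and pin drawn back: the free edge is 7 mm short of the lip; home: 17 mm beneath it. With the pin slid forward too soon the flap lands on top of the lip
- ledge (a point): middle of the upright back face (towards the hinge) of the wooden thumb ledge on the flap's outer face: a strip 96 mm long (y), 12 mm high, 68 mm from the hinge axis, its other side sloping; push this face to slide the flap. The point is 6 mm above the sheet; x along the flap to its free edge, y along the hinge, z out of the outer face (robot's side when open, up when closed)
- flap_edge (a point): middle of the flap's free edge, 115 mm from the hinge axis, midway in its thickness; axes as for the ledge
- lip (a point): middle of the lower inner edge of the retaining lip, a dark steel strip 5 mm thick fixed across the carton's lip end, overhanging from carton x = 47 mm to 80 mm. Its underside is 90 mm, its top 95 mm above the bench: 8 mm of room over a level flap. Axes as for the carton
- liner: white inner face of the flap (the underside when closed), 109 x 150 mm, not to be touched by the fingers. Origin on the hinge axis; axes as for the ledge
- last_a: green plastic shoe last (a solid foot shape), 210 mm long, 80 mm wide, 92 mm high, standing on its sole beside the carton; origin under its middle, x towards the toe
- last_b: tan shoe last, 170 mm long, 65 mm wide, 75 mm high, standing on its sole on the carton's other side; origin under its middle, x towards the toe
- tin: round tin with a paper band, 72 mm across, 85 mm high, standing beyond the carton's lip end; origin at the centre of its underside
- jar: amber glass jar with a steel cap, 60 mm across, 80 mm high; origin at the centre of its underside
- tape: tan ring of tape lying flat, 90 mm across, 30 mm high; origin at the centre of its underside
- cup: white cup, 80 mm across, 90 mm high; origin at the centre of its underside
- hammer: hammer lying on the bench, 260 mm long; origin under its middle
Not all that is in view belongs to the job. What is shaped like the carton but blue or purple is not meant.

How it is judged:
By the outcome, as a careful person would: the job done as asked, in the order asked, and still so for the second after the job is handed in, with the robot touching nothing.
It also fails if it takes over 38 s, if anything falls off the work surface, if the arm or the gripper's body presses on something with over 40 N, if the wrist force passes 120 N, or if a joint passes its speed limit or range.

## Working session

There is one attempt and no reset: what is moved stays moved. The work goes in short steps, Python scripts to look and compute and a shell command to move; the robot and the scene stay as the last step left them, time stands still between calls to the robot, and variables do not carry over. Pictures are saved under pics/ and viewed, and the job is handed in when it is done.

```bash
ls; mkdir -p pics; python3 - <<'E'
from rig import arm, eyes
import cv2,numpy as np
s=arm.state(); print({k:np.round(v,3) for k,v in s.items()}, arm.tip_reach)
for n in("side","top"):
    p,d=eyes.capture(n); cv2.imwrite(f"pics/{n}0.png",p[:,:,::-1]); np.save(f"{n}_d.npy",d); np.save(f"{n}_p.npy",p)
    print(n,eyes.camera_info(n))
print([ (np.round(x['extent']),x['score']) for x in eyes.look_for("top","carton")])
E
```

```text
pics
{'t': np.float64(0.0), 'qpos': array([-1.253,  0.418, -0.01 ,  1.614,  0.005,  1.111, -0.053]), 'qd': array([ 0.001, -0.   , -0.   , -0.   , -0.002, -0.001,  0.   ]), 'joint_efforts': array([ 0.0000e+00, -8.6446e+01,  6.7900e-01, -4.3489e+01,  1.9000e-02,
        8.0000e-03, -0.0000e+00]), 'position': array([219.914, 584.666, 244.647]), 'eef_rot': array([-5.620e-01, -3.091e+00,  2.000e-03]), 'ft_force': array([ 0.027,  0.206, -0.549]), 'moment': array([ 0.002, -0.002, -0.006]), 'opening': np.float64(85.351)} 14.0
side {'intrinsics': array([[386.85331732,   0.        , 276.31454546],
       [  0.        , 386.85331732, 214.52110567],
       [  0.        ,   0.        ,   1.        ]]), 'R': array([[ 0.89971862, -0.43646049,  0.00293975],
       [-0.32487229, -0.67415859, -0.66330098],
       [ 0.29148652,  0.5958292 , -0.74834696]]), 't': array([-507.3025675 ,  239.29500668, 1094.68282834])}
top {'intrinsics': array([[470.26913612,   0.        , 282.13358648],
       [  0.        , 470.26913612, 214.13320659],
       [  0.        ,   0.        ,   1.        ]]), 'R': array([[ 0.02214213, -0.99975375, -0.00147454],
       [-0.99448511, -0.02187416, -0.10257139],
       [ 0.10251387,  0.00373756, -0.99472455]]), 't': array([ -22.07061513,  555.95708614, 1461.06314123])}
[(array([171., 249., 251., 332.]), 0.69), (array([241., 176., 300., 237.]), 0.63), (array([271., 254., 335., 321.]), 0.58)]
```

View pics/side0.png

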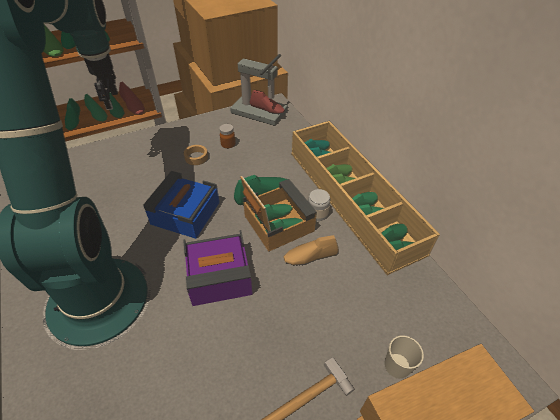

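View pics/top0.png

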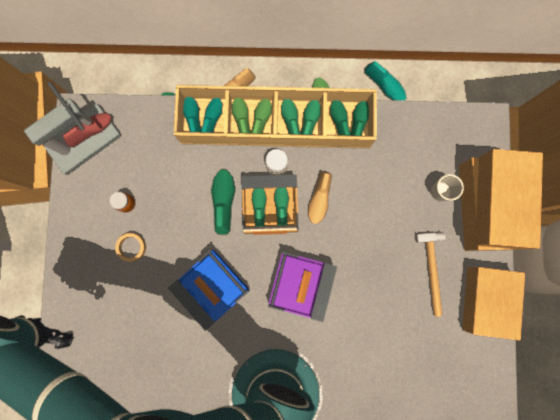

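Candidates in the top picture: fibreboard carton at (270,205), with its flap at (270,230) and dark lip at (270,181); blue look-alike at (210,285); purple look-alike at (300,285). By the description I choose the brown one at (270,205). Next I'll crop it and measure.

```bash
cat > h.py <<'E'
from rig import arm, eyes
import numpy as np, cv2
from scipy.spatial.transform import Rotation as Ro
def cloud(n,d):
    c=eyes.camera_info(n);K=c['intrinsics'];v,u=np.mgrid[0:420,0:560]
    X=np.stack([(u-K[0,2])/K[0,0]*d,(v-K[1,2])/K[1,1]*d,d],-1)
    return (X-c['t'])@c['R']
def proj(n,X):
    c=eyes.camera_info(n);x=np.atleast_2d(X)@c['R'].T+c['t'];y=x@c['intrinsics'].T
    return y[:,:2]/y[:,2:]
def Rc(yaw): return Ro.from_euler('z',yaw).as_matrix()
def flapw(c,yaw,th,s,pts):  # pts in flap frame
    # x along flap: (cos,0,sin); z outer: (-sin,0,cos)
    M=np.array([[np.cos(th),0,-np.sin(th)],[0,1,0],[np.sin(th),0,np.cos(th)]])
    q=np.atleast_2d(pts)@M.T+np.array([-75+s,0,79])
    return q@Rc(yaw).T+np.array([c[0],c[1],0])
E
python3 - <<'E'
from h import *
for n,(a,b,c,d) in {"top":(160,225,220,320),"side":(160,260,220,340)}.items():
    p=np.load(f"{n}_p.npy"); cv2.imwrite(f"pics/{n}_crop.png",cv2.resize(p[a:b,c:d,::-1] if n=="side" else p[160:260,200:345,::-1],None,fx=5,fy=5,interpolation=cv2.INTER_CUBIC))
W=cloud("top",np.load("top_d.npy"))
Ws=cloud("side",np.load("side_d.npy"))
for (u,v) in [(270,205),(270,181),(270,230),(270,234),(245,181),(295,181),(277,160),(222,200),(318,200),(335,250)]: print(u,v,np.round(W[v,u]))
# lip: dark pixels around z 95
p=np.load("top_p.npy").astype(int); m=np.zeros((420,560),bool); m[168:195,236:304]=1
m&=(abs(W[...,2]-95)<8)&(p.max(-1)<110)
P=W[m][:,:2].astype(np.float32); print(len(P),cv2.minAreaRect(P),np.median(W[m][:,2]))
for n,Q in(("top",W),("side",Ws)):
    sel=(Q[...,2]>105)&(Q[...,2]<215)&(abs(Q[...,0]-550)<110)&(abs(Q[...,1]-20)<110)
    print(n,sel.sum(),np.round(Q[sel].mean(0)),np.round(Q[sel].min(0)),np.round(Q[sel].max(0)))
E
```

```text
270 205 [587.  30.   7.]
270 181 [649.  29. 100.]
270 230 [494.  23. 193.]
270 234 [485.  23. 158.]
245 181 [649. 105.  95.]
295 181 [651. -47. 100.]
277 160 [718.  10.  87.]
222 200 [592. 177.  67.]
318 200 [ 602. -122.   43.]
335 250 [ 447. -181.    4.]
603 ((648.6419067382812, 35.04676818847656), (38.537811279296875, 165.2526397705078), 2.737699270248413) 95.03936818957457
top 321 [495.  23. 169.] [484. -50. 106.] [509.  99. 200.]
side 422 [498.   9. 166.] [485. -54. 105.] [516. 100. 197.]
```

```bash
python3 - <<'E'
from h import *
import math
W=cloud("top",np.load("top_d.npy"))
for l in ["carton","last_a","last_b","tin","flap"]:
    r=eyes.silhouettes("top",l)
    for x in r[:3]:
        Q=W[x['pixels']]; print(l,round(x['score'],2),np.round(x['extent']),np.round(np.percentile(Q,[5,95],axis=0)).tolist())
E
```

```text
carton 0.96 [245. 177. 297. 239.] [[493.0, -49.0, 3.0], [658.0, 106.0, 172.0]]
carton 0.76 [169. 249. 251. 333.] [[232.0, 120.0, 8.0], [404.0, 291.0, 98.0]]
carton 0.63 [273. 252. 334. 321.] [[257.0, -151.0, 20.0], [409.0, 0.0, 98.0]]
last_a 0.76 [208. 169. 236. 235.] [[500.0, 151.0, 19.0], [680.0, 205.0, 93.0]]
last_a 0.7 [308. 173. 329. 226.] [[541.0, -153.0, 11.0], [677.0, -99.0, 76.0]]
last_b 0.76 [208. 169. 236. 235.] [[500.0, 151.0, 19.0], [680.0, 205.0, 93.0]]
last_b 0.7 [308. 173. 329. 226.] [[541.0, -153.0, 11.0], [677.0, -99.0, 76.0]]
tin 0.68 [266. 151. 291. 179.] [[685.0, -18.0, 35.0], [743.0, 38.0, 90.0]]
flap 0.74 [273. 257. 321. 313.] [[273.0, -113.0, 76.0], [404.0, -1.0, 93.0]]
flap 0.67 [246. 226. 296. 241.] [[485.0, -35.0, 70.0], [514.0, 84.0, 196.0]]
flap 0.62 [185. 256. 243. 317.] [[267.0, 126.0, 77.0], [398.0, 257.0, 94.0]]
```

View pics/top_crop.png

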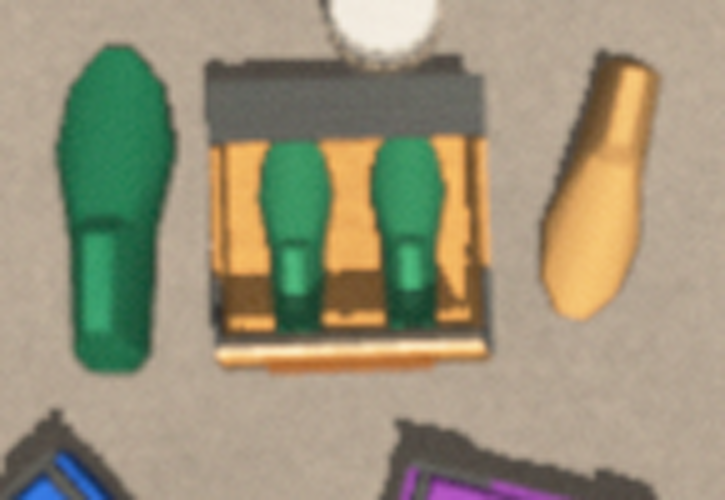

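View pics/side_crop.png

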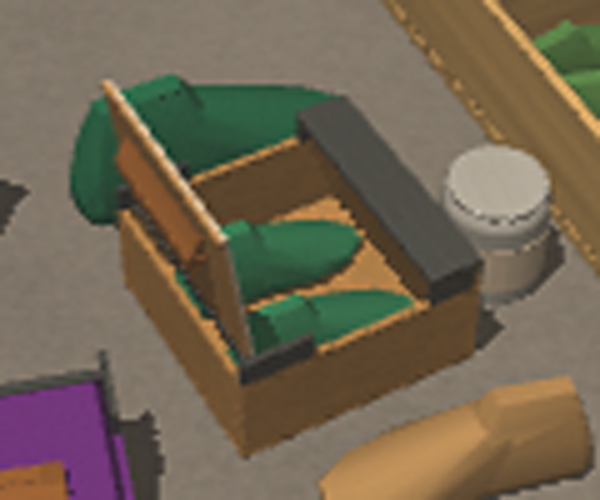

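```bash
cat > fit.py <<'E'
from h import *
def wire(c,yaw,th,s):
    B=lambda x0,x1,y0,y1,z:[[x0,y0,z],[x1,y0,z],[x1,y1,z],[x0,y1,z]]
    f=lambda P:np.array(P,float)@Rc(yaw).T+np.array([c[0],c[1],0])
    return [f(B(47,80,-85,85,95)),f(B(-85,85,-85,85,72)),f(B(-85,85,-85,85,0)),
      flapw(c,yaw,th,s,B(0,115,-75,75,3)),flapw(c,yaw,th,s,B(0,115,-75,75,-3)),
      flapw(c,yaw,th,s,[[68,-48,3],[68,48,3],[68,48,15],[68,-48,15]])]
def draw(n,p,c,yaw,th,s,out,box,k=5):
    a,b,cc,d=box; im=cv2.resize(p[a:b,cc:d,::-1],None,fx=k,fy=k,interpolation=cv2.INTER_CUBIC)
    for i,w in enumerate(wire(c,yaw,th,s)):
        q=((proj(n,w)-[cc,a]+.5)*k).astype(np.int32)
        cv2.polylines(im,[q],True,[(0,255,255),(255,0,255),(255,255,0),(0,0,255),(255,0,0),(0,255,0)][i],1)
    cv2.imwrite(out,im)
E
python3 - <<'E'
from fit import *
Q={n:cloud(n,np.load(f"{n}_d.npy")) for n in("top","side")}
for n in Q:
    q=Q[n];sel=(q[...,2]>110)&(q[...,2]<200)&(abs(q[...,0]-500)<40)&(abs(q[...,1]-20)<90)
    P=q[sel]; A=np.c_[P[:,1],P[:,2],np.ones(len(P))]
    k=np.linalg.lstsq(A,P[:,0],rcond=None)[0]; r=P[:,0]-A@k
    g=abs(r)<6;k=np.linalg.lstsq(A[g],P[g,0],rcond=None)[0]
    print(n,"dx/dy",k[0],"dx/dz",k[1],"x at z79,y25",k@[25,79,1],"y",np.percentile(P[:,1],[2,98]),'zmax',np.percentile(P[:,2],99),'std',r[g].std())
# lip front edge in top picture
q=Q["top"];pts=[]
p=np.load("top_p.npy").astype(int)
c=np.array([583,29]);yaw=0.0
for n,box in {"top":(160,260,200,345),"side":(160,260,220,340)}.items():
    draw(n,np.load(f"{n}_p.npy"),c,yaw,1.72,0,f"pics/fit_{n}.png",box)
E
```

```text
top dx/dy -0.04815235713234649 dx/dz -0.09476538751974939 x at z79,y25 504.7201803992469 y [-46.76108916  94.7761026 ] zmax 197.77685465830027 std 3.387154858674505
side dx/dy -0.08968121851496683 dx/dz -0.027390945669591993 x at z79,y25 498.8505008464508 y [-50.91551857  93.68469872] zmax 195.34034769390112 std 2.9690851462681245
```

View pics/fit_top.png

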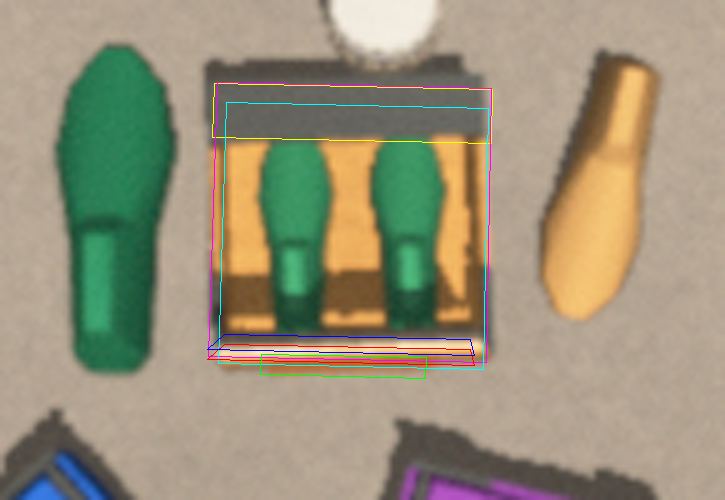

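View pics/fit_side.png

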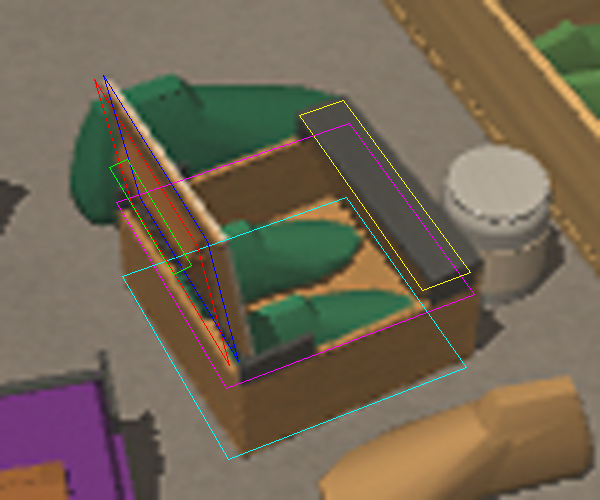

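```bash
python3 - <<'E'
from fit import *
from scipy.optimize import least_squares
T=lambda x,y:(x/5+200-.5,y/5+160-.5)
S=lambda x,y:(x/5+220-.5,y/5+160-.5)
ob=[("top",T(206,142),'c',(47,83,95)),("top",T(487,136),'c',(47,-83,95)),
("side",S(247,457),'c',(-85,-85,0)),("side",S(474,345),'c',(85,-85,0)),("side",S(118,211),'c',(-85,85,72)),("side",S(242,388),'c',(-85,-85,72)),
("side",S(300,112),'c',(47,83,95)),
("side",S(104,82),'f',(115,75,3)),("side",S(218,240),'f',(115,-75,3)),("side",S(113,84),'f',(115,75,-3)),("side",S(229,238),'f',(115,-75,-3)),
("top",T(215,350),'f',(115,75,0)),("top",T(490,341),'f',(115,-75,0))]
def f(v):
    r=[]
    for n,uv,k,P in ob:
        X=flapw(v[:2],v[2],v[3],0,P) if k=='f' else np.array([P])@Rc(v[2]).T+[v[0],v[1],0]
        r+=list(proj(n,X)[0]-uv)
    return np.array(r)
s=least_squares(f,[585,30,.05,1.65],loss='soft_l1'); print(np.round(s.x,3)); print(np.round(s.fun.reshape(-1,2),1).tolist())
v=s.x
for n,box in {"top":(160,260,200,345),"side":(160,260,220,340)}.items():
    draw(n,np.load(f"{n}_p.npy"),v[:2],v[2],v[3],0,f"pics/fit2_{n}.png",box)
E
```

```text
[5.86861e+02 2.97890e+01 6.10000e-02 1.69200e+00]
[[0.8, -0.6], [-0.9, -1.5], [-0.5, 0.5], [-0.1, 2.3], [-0.1, -0.7], [0.2, 0.0], [-0.7, 0.5], [-0.4, 0.1], [0.5, 0.9], [-0.4, -1.1], [0.2, 0.4], [0.2, -0.0], [-1.4, -0.3]]
```

View pics/fit2_side.png

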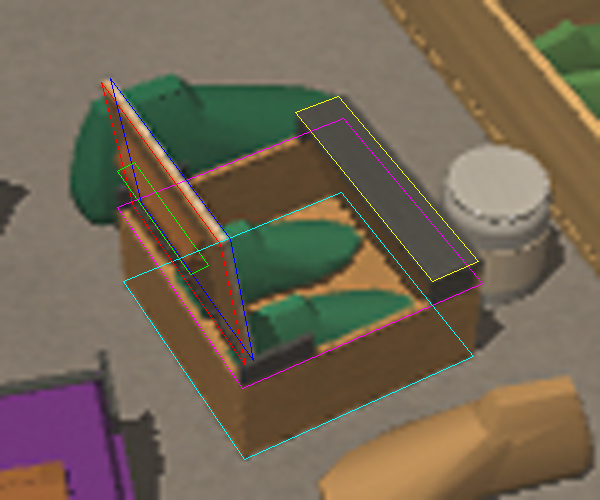

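View pics/fit2_top.png

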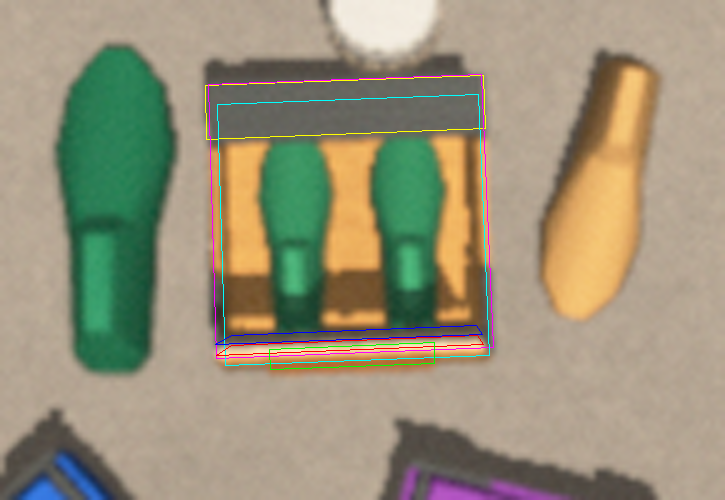

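Both overlays match the brown carton: flap base near (250,360) in the side crop, lip at (390,190). Fit: centre ≈ (587,30), yaw ≈ 0.06, flap ≈ 1.69. My plan is a single closed-finger tip placed just hinge-side of the ledge, with the tool tilted forward. It follows the flap down on its arc, then pushes the ledge.

```bash
cat > plan.py <<'E'
from h import *
C=np.array([587,30.]);YAW=0.06
def target(r,th,s,al,lift=0,tip=None,jaw=1):
    """TCP pose so that the tip centre is at flap radius r on the outer face (+lift), finger tilted al forward"""
    tip=arm.tip_reach if tip is None else tip
    P=flapw(C,YAW,th,s,[[r,0,3+lift]])[0]
    z=np.array([np.sin(al),0,-np.cos(al)]);y=np.array([0,1.,0])*jaw;x=np.cross(y,z)
    R=Rc(YAW)@np.stack([x,y,z],1)
    return P-tip*R[:,2],R
def delta(T,R,st=None):
    st=st or arm.state(); p=np.array(st['position']);R0=Ro.from_rotvec(st['eef_rot']).as_matrix()
    return np.round((R0.T@(T-p))/1000,4),np.round(Ro.from_matrix(R0.T@R).as_rotvec(degrees=True),1)
E
python3 - <<'E'
from plan import *
print(np.round(Ro.from_rotvec(arm.state()['eef_rot']).as_matrix(),2))
for j in(1,-1):
    for al in (0,45): print(j,al,delta(*target(45,1.69,0,np.radians(al),60,jaw=j)),target(45,1.69,0,np.radians(al),60,jaw=j)[0])
E
```

```text
[[-0.94  0.35 -0.  ]
 [ 0.35  0.94 -0.  ]
 [-0.   -0.   -1.  ]]
1 0 (array([-0.4084, -0.4484,  0.1151]), array([ -0. ,  -0. , -24.1])) [444.35275012  21.43087959 130.18860543]
1 45 (array([-0.3993, -0.4524,  0.1192]), array([ -9.5, -44.3, -22.8])) [434.47106893  20.83726622 126.08810037]
-1 0 (array([-0.4084, -0.4484,  0.1151]), array([ -0. ,   0. , 155.9])) [444.35275012  21.43087959 130.18860543]
-1 45 (array([-0.3993, -0.4524,  0.1192]), array([-60.2,  12.8, 145.3])) [434.47106893  20.83726622 126.08810037]
```

```bash
python3 -m creep '-0.026 -0.029 0 0 0 0 1; -0.052 -0.058 0 0 0 0 1; -0.078 -0.087 0 0 0 0 1; -0.104 -0.116 0 0 0 0 1; -0.130 -0.145 0 0 0 0 1' 20 && python3 -m creep '-0.026 -0.029 0 0 0 0 1; -0.052 -0.058 0 0 0 0 1; -0.078 -0.087 0 0 0 0 1; -0.104 -0.116 0 0 0 0 1; -0.130 -0.145 0 0 0 0 1'; python3 - <<'E'
from plan import *
print(delta(*target(45,1.69,0,np.radians(45),110)), arm.tip_reach, arm.state()['opening'])
E
```

```text
t: 0.82
position: [291.0, 401.7, 245.3]
eef_rot: [0.562, 3.091, 0.0]
ft_force: [1.5, 0.2, 0.5]
opening: 25.8
t: 1.23
position: [361.5, 220.2, 245.5]
eef_rot: [0.562, 3.091, 0.001]
ft_force: [2.0, 0.4, 0.3]
opening: 0.2
(array([-0.0931, -0.1812,  0.1253]), array([ -9.4, -44.3, -22.8])) 14.0 0.23162865619871117
```

```bash
python3 -m creep '-0.018 -0.034 0.005 -1.2 -5.6 -2.9 1; -0.036 -0.068 0.010 -2.4 -11.2 -5.8 1; -0.054 -0.102 0.015 -3.6 -16.8 -8.7 1; -0.072 -0.136 0.020 -4.8 -22.4 -11.6 1; -0.090 -0.170 0.025 -6 -28 -14.5 1' ; python3 - <<'E'
from plan import *
print(np.round(arm.state()['qpos'],2));print(delta(*target(45,1.69,0,np.radians(45),60)))
E
```

```text
t: 1.65
position: [385.4, 30.6, 220.6]
eef_rot: [0.128, 2.635, 0.023]
ft_force: [2.7, -2.0, 0.8]
opening: -0.0
[-0.64 -0.28  0.33  2.51  0.55  0.47  0.73]
(array([ 0.0018, -0.0092,  0.1065]), array([ -3.2, -16. ,  -8.1]))
```

```bash
python3 -m creep '0 -0.002 0.02 -0.8 -4 -2 1; 0 -0.004 0.04 -1.6 -8 -4 1; 0.001 -0.006 0.06 -2.4 -12 -6 1; 0.002 -0.009 0.08 -3.2 -16 -8 1; 0.002 -0.009 0.09 -3.2 -16 -8 1' ; python3 - <<'E'
from plan import *
print(np.round(arm.state()['qpos'],2));print(delta(*target(45,1.69,0,np.radians(45),20)))
p,d=eyes.capture("side");np.save("side1.npy",p)
cv2.imwrite("pics/s1.png",cv2.resize(p[60:280,120:360,::-1],None,fx=3,fy=3,interpolation=cv2.INTER_CUBIC))
E
```

```text
t: 2.07
position: [415.1, 5.3, 192.8]
eef_rot: [0.037, 2.498, -0.116]
ft_force: [-0.3, 0.3, 0.8]
opening: 0.1
[-0.13 -0.12 -0.12  2.56  1.2   0.25  0.17]
(array([-0.0102,  0.0257,  0.0829]), array([-7.5, -8.4, -2.1]))
```

View pics/s1.png

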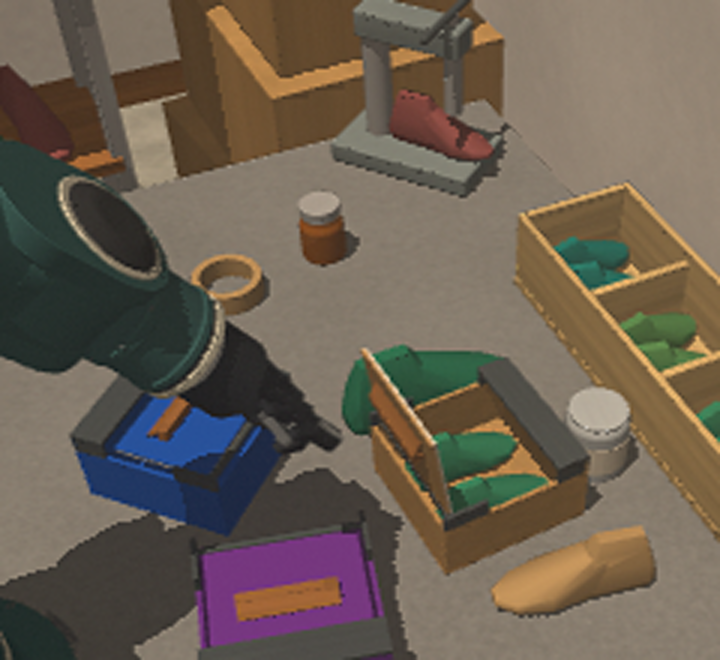

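```bash
python3 - <<'E'
from plan import *
print(delta(*target(38,1.69,0,np.radians(42),35)))
print(target(38,1.69,0,np.radians(42),35)[0])
E
```

```text
(array([0.0048, 0.0265, 0.0807]), array([-7.7, -5.4, -2.3]))
[460.61065571  22.40752619 122.61534666]
```

```bash
python3 -m creep '0.001 0.006 0.018 -2 -1 -0.5 1; 0.002 0.013 0.036 -4 -2.5 -1 1; 0.003 0.02 0.054 -6 -4 -1.5 1; 0.004 0.026 0.07 -7.7 -5.4 -2.3 1; 0.005 0.026 0.08 -7.7 -5.4 -2.3 1' ; python3 - <<'E'
from plan import *
print(np.round(arm.state()['qpos'],2));print(delta(*target(38,1.69,0,np.radians(42),35)))
E
```

```text
t: 2.53
position: [439.6, -3.6, 157.8]
eef_rot: [-0.027, 2.456, -0.132]
ft_force: [0.4, -1.3, 0.3]
opening: 0.0
[ 0.26  0.05 -0.47  2.57  2.08  0.27 -0.62]
(array([0.0045, 0.0297, 0.0381]), array([-7.2, -3. ,  0.6]))
```

```bash
python3 - <<'E'
from plan import *
for al in(20,25):
  T,R=target(38,1.69,0,np.radians(al),45); print(al,delta(T,R),T)
E
```

```text
20 (array([0.0076, 0.0292, 0.0336]), array([-7.2, 18.9, -0.8])) [455.27079187  22.08674933 124.17780011]
25 (array([0.0088, 0.0291, 0.0332]), array([-7.2, 13.9, -0.5])) [454.14444868  22.01908753 123.71041243]
```

```bash
python3 -m creep '0 0.007 0.005 -1.8 4 0 1; 0.002 0.014 0.01 -3.6 8 0 1; 0.004 0.021 0.017 -5.4 12 0 1; 0.007 0.029 0.025 -7.2 14 -0.5 1; 0.009 0.029 0.033 -7.2 14 -0.5 1' ; python3 - <<'E'
from plan import *
print(np.round(arm.state()['qpos'],2));print(delta(*target(38,1.69,0,np.radians(25),45)))
E
```

```text
t: 2.95
position: [446.8, 9.3, 134.6]
eef_rot: [-0.052, 2.634, -0.072]
ft_force: [-0.6, 0.2, -0.5]
opening: -0.2
[ 0.4   0.14 -0.59  2.46  1.23  0.21  0.27]
(array([-0.0018,  0.0132,  0.0126]), array([-4. ,  3.9, -0.3]))
```

```bash
python3 -m creep '0 0.004 0.003 -1.3 3 0 1; 0 0.008 0.006 -2.6 6 0 1; 0 0.013 0.01 -4 9 -0.3 1; 0 0.013 0.012 -4 9 -0.3 1; 0 0.013 0.012 -4 9 -0.3 1' ; python3 - <<'E'
from plan import *
print(np.round(arm.state()['qpos'],2));print(delta(*target(38,1.69,0,np.radians(20),45)))
p,d=eyes.capture("side");
cv2.imwrite("pics/s2.png",cv2.resize(p[120:270,160:360,::-1],None,fx=4,fy=4,interpolation=cv2.INTER_CUBIC))
E
```

```text
t: 3.37
position: [453.3, 21.7, 123.2]
eef_rot: [-0.079, 2.794, 0.018]
ft_force: [-0.3, 0.2, -0.9]
opening: 0.2
[ 0.61  0.24 -0.79  2.34  0.63  0.34  0.92]
(array([-0.0022,  0.0003, -0.0003]), array([ 0.1, -0.1, -0.2]))
```

View pics/s2.png

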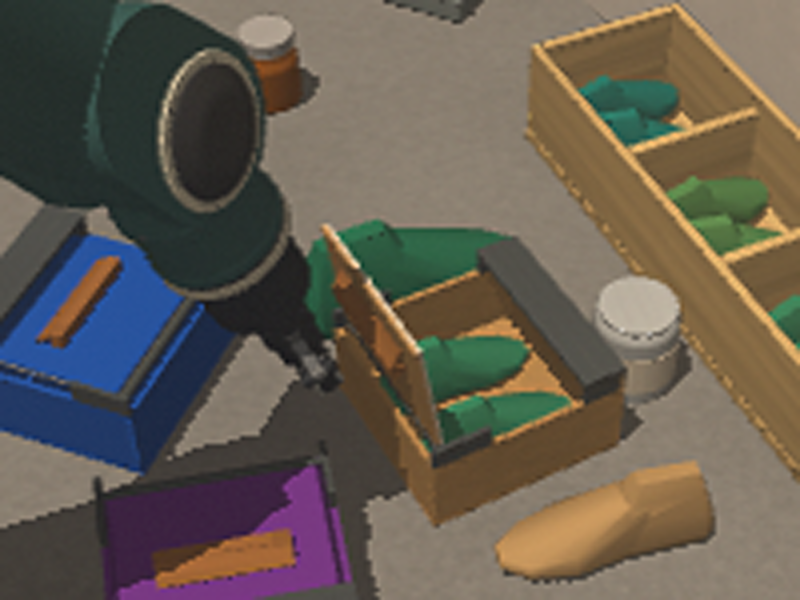

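```bash
cat >> plan.py <<'E'
def ct(rc,th,s,al,h=0):
    """front tip corner at flap radius rc, h above the outer face; angles: th rad, al deg"""
    a=np.radians(al); P=flapw(C,YAW,th,s,[[rc,0,3+h]])[0]
    z=np.array([np.sin(a),0,-np.cos(a)]);y=np.array([0,1.,0]);x=np.cross(y,z)
    R=Rc(YAW)@np.stack([x,y,z],1)
    return P+11*R[:,0]-arm.tip_reach*R[:,2],R     # tool x points back
def rows(*L):
    for l in L: print(l,*delta(*ct(*l)), np.round(ct(*l)[0],1))
E
python3 - <<'E'
from plan import *
rows((50,1.69,0,20,25),(50,1.69,0,20,15),(50,1.55,0,20,0),(50,1.45,0,20,0))
E
```

```text
(50, 1.69, 0, 20, 25) [-0.0141  0.001  -0.0074] [-0.  -0.  -0.3] [463.4  22.6 134.7]
(50, 1.69, 0, 20, 15) [-0.0238  0.001  -0.0051] [-0.  -0.  -0.3] [473.3  23.2 135.9]
(50, 1.55, 0, 20, 0) [-0.0453  0.0012 -0.    ] [-0.  -0.  -0.3] [495.1  24.5 138.4]
(50, 1.45, 0, 20, 0) [-0.0499  0.0012  0.0018] [-0.  -0.  -0.3] [500.1  24.8 138.4]
```

```bash
python3 -m creep '-0.014 0.001 -0.007 0 0 0 1; -0.022 0.001 -0.006 0 0 0 1; -0.030 0.001 -0.004 0 0 0 1; -0.038 0.001 -0.002 0 0 0 1; -0.045 0.001 0 0 0 0 1' ; python3 - <<'E'
from plan import *
rows((50,1.55,0,20,0),(50,1.45,0,20,0),(50,1.35,0,20,0),(50,1.25,0,20,0),(50,1.15,0,20,0),(51,1.05,0,20,0))
for n,b in (("side",(120,270,160,360)),("top",(150,270,200,360))):
    p,d=eyes.capture(n);a,c,e,f=b
    cv2.imwrite(f"pics/{n}3.png",cv2.resize(p[a:c,e:f,::-1],None,fx=4,fy=4,interpolation=cv2.INTER_CUBIC))
E
```

```text
t: 3.83
position: [494.8, 24.6, 138.1]
eef_rot: [-0.079, 2.792, 0.013]
ft_force: [-1.2, -0.9, -0.1]
opening: 0.0
(50, 1.55, 0, 20, 0) [-0.0004 -0.0001 -0.0002] [-0.1 -0.  -0.2] [495.1  24.5 138.4]
(50, 1.45, 0, 20, 0) [-0.0051 -0.0001  0.0015] [-0.1 -0.  -0.2] [500.1  24.8 138.4]
(50, 1.35, 0, 20, 0) [-0.0096 -0.0001  0.0037] [-0.1 -0.  -0.2] [505.   25.1 137.8]
(50, 1.25, 0, 20, 0) [-0.0138 -0.0001  0.0064] [-0.1 -0.  -0.2] [509.9  25.4 136.8]
(50, 1.15, 0, 20, 0) [-0.0178 -0.0001  0.0095] [-0.1 -0.  -0.2] [514.7  25.7 135.3]
(51, 1.05, 0, 20, 0) [-0.0222 -0.      0.0123] [-0.1 -0.  -0.2] [519.8  26.  134.1]
```

View pics/side3.png

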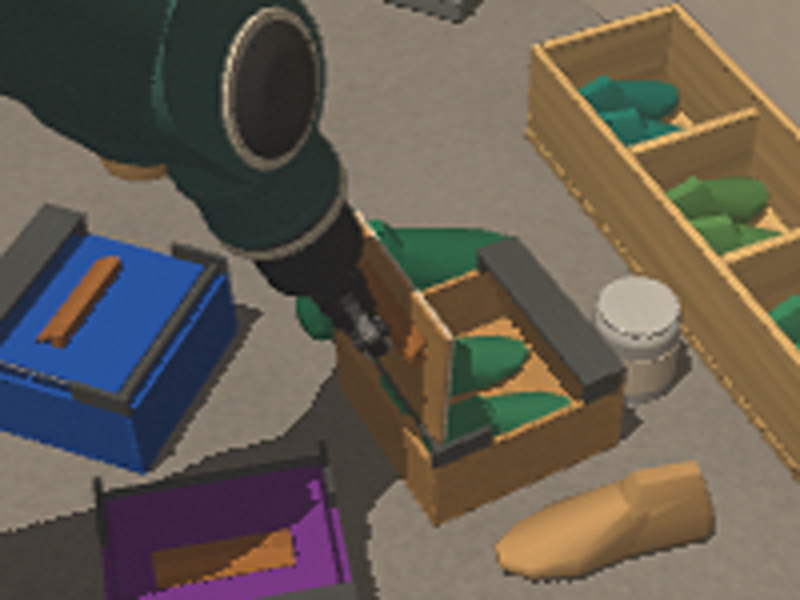

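View pics/top3.png

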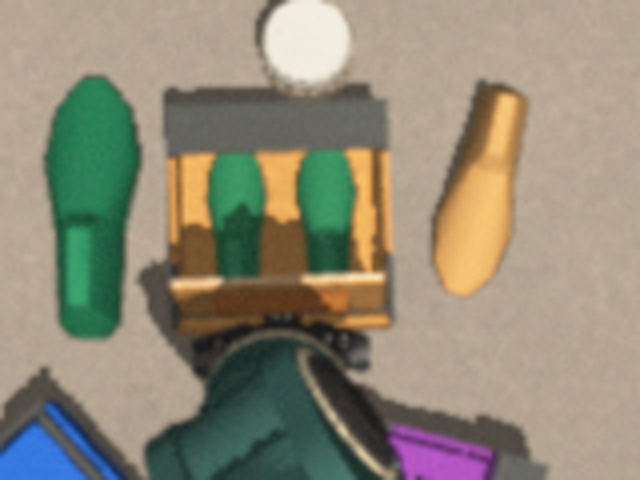

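Both pictures show the fingertip on the outer face behind the ledge (side crop (365,335)), with the flap now tipping over the opening. I'll keep following the arc.

```bash
python3 -m creep '-0.005 0 0.0015 0 0 0 1; -0.0095 0 0.0035 0 0 0 1; -0.014 0 0.0065 0 0 0 1; -0.018 0 0.0095 0 0 0 1; -0.022 0 0.0125 0 0 0 1' ; python3 - <<'E'
from plan import *
rows((51,1.05,0,20,0),(51,.95,0,19,0),(51,.85,0,18,0),(52,.75,0,17,0),(52,.65,0,16,0),(52,.55,0,15,0))
p,d=eyes.capture("top");np.save("top4.npy",p)
cv2.imwrite(f"pics/top4.png",cv2.resize(p[150:270,200:360,::-1],None,fx=4,fy=4,interpolation=cv2.INTER_CUBIC))
E
```

```text
t: 4.35
position: [519.5, 25.9, 133.8]
eef_rot: [-0.079, 2.793, 0.014]
ft_force: [-3.8, 0.5, -0.3]
opening: 0.1
(51, 1.05, 0, 20, 0) [-0.0003 -0.     -0.0002] [-0.1 -0.1 -0.2] [519.8  26.  134.1]
(51, 0.95, 0, 19, 0) [-0.0039  0.      0.0035] [-0.1  0.9 -0.2] [524.4  26.2 131.9]
(51, 0.85, 0, 18, 0) [-0.0071  0.      0.0075] [-0.1  1.9 -0.2] [528.7  26.5 129.2]
(52, 0.75, 0, 17, 0) [-0.0107  0.      0.0113] [-0.1  2.9 -0.2] [533.5  26.8 126.8]
(52, 0.65, 0, 16, 0) [-0.0131  0.0001  0.0159] [-0.1  3.9 -0.2] [537.2  27.  123.3]
(52, 0.55, 0, 15, 0) [-0.0149  0.0001  0.0207] [-0.1  4.9 -0.2] [540.6  27.2 119.4]
```

View pics/top4.png

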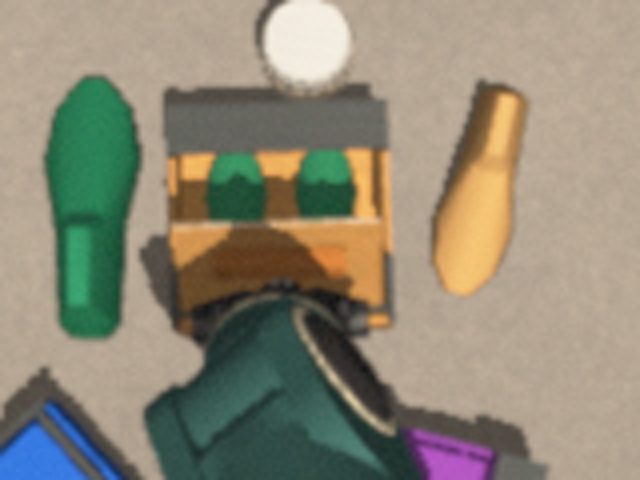

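```bash
python3 - <<'E'
from plan import *
for th,s in((1.05,0),(1.0,0),(.95,0),(1.05,5),(.9,0)):
    q=proj("top",flapw(C,YAW,th,s,[[115,75,3],[115,-75,3],[68,48,3],[68,-48,3]])); print(th,s,np.round((q+.5-[200,150])*4).tolist())
E
```

```text
1.05 0 [[171.0, 225.0], [382.0, 217.0], [214.0, 262.0], [345.0, 257.0]]
1.0 0 [[171.0, 219.0], [381.0, 211.0], [214.0, 258.0], [344.0, 253.0]]
0.95 0 [[171.0, 212.0], [381.0, 205.0], [214.0, 255.0], [344.0, 250.0]]
1.05 5 [[171.0, 218.0], [381.0, 210.0], [213.0, 255.0], [344.0, 250.0]]
0.9 0 [[172.0, 207.0], [380.0, 199.0], [214.0, 251.0], [344.0, 246.0]]
```

The edge at (172,225)–(380,220) in the crop matches the model for θ=1.05 with the carriage at 0.

```bash
python3 -m creep '-0.004 0 0.0035 0 1 0 1; -0.007 0 0.0075 0 2 0 1; -0.0105 0 0.0115 0 3 0 1; -0.013 0 0.016 0 4 0 1; -0.015 0 0.021 0 5 0 1' ; python3 - <<'E'
from plan import *
rows((52,.55,0,15,0),(52,.45,0,13,0),(52,.35,0,11,0),(52,.25,0,8,0),(52,.15,0,5,0),(53,.07,0,2,0),(54,0,0,0,0))
p,d=eyes.capture("top");np.save("top4.npy",p)
cv2.imwrite(f"pics/top5.png",cv2.resize(p[150:270,200:360,::-1],None,fx=4,fy=4,interpolation=cv2.INTER_CUBIC))
for th,s in((.6,0),(.55,0),(.5,0),(.5,5)):
    q=proj("top",flapw(C,YAW,th,s,[[115,75,3],[115,-75,3],[68,48,3],[68,-48,3]])); print(th,s,np.round((q+.5-[200,150])*4).tolist())
E
```

```text
t: 4.82
position: [540.7, 27.2, 119.0]
eef_rot: [-0.081, 2.882, 0.011]
ft_force: [-3.4, -0.5, 1.3]
opening: 0.2
(52, 0.55, 0, 15, 0) [ 0.      0.0001 -0.0004] [-0.  -0.2 -0.2] [540.6  27.2 119.4]
(52, 0.45, 0, 13, 0) [-0.002   0.0001  0.0042] [-0.   1.8 -0.2] [543.7  27.4 115.5]
(52, 0.35, 0, 11, 0) [-0.0035  0.0001  0.009 ] [-0.   3.8 -0.2] [546.4  27.6 111.3]
(52, 0.25, 0, 8, 0) [-0.0048  0.0001  0.0136] [-0.   6.8 -0.2] [548.9  27.7 107.1]
(52, 0.15, 0, 5, 0) [-0.0056  0.0001  0.0184] [-0.   9.8 -0.2] [550.9  27.8 102.7]
(53, 0.07, 0, 2, 0) [-0.0071  0.0001  0.0223] [-0.  12.8 -0.2] [553.2  28.   99.3]
(54, 0, 0, 0, 0) [-0.008   0.0001  0.026 ] [-0.  14.8 -0.2] [555.1  28.1  96. ]
0.6 0 [[174.0, 178.0], [378.0, 171.0], [214.0, 234.0], [343.0, 229.0]]
0.55 0 [[174.0, 175.0], [378.0, 167.0], [215.0, 231.0], [343.0, 227.0]]
0.5 0 [[174.0, 172.0], [378.0, 164.0], [215.0, 229.0], [343.0, 225.0]]
0.5 5 [[174.0, 165.0], [377.0, 157.0], [214.0, 223.0], [343.0, 218.0]]
```

View pics/top5.png

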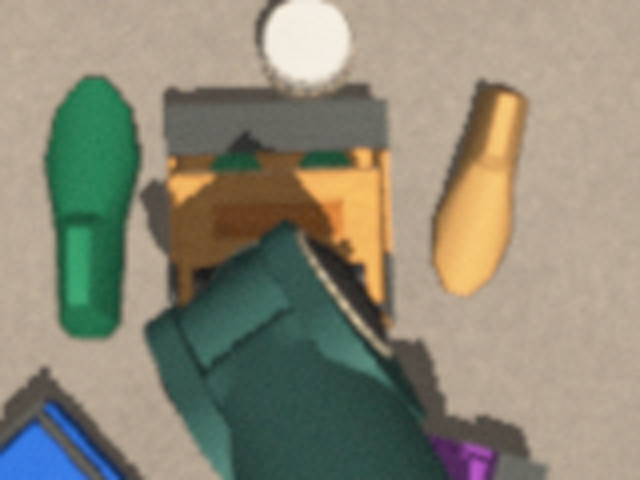

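Edge at y≈173–168 matches θ≈0.55 with the carriage at 0. I'll bring it down to level.

```bash
python3 -m creep '-0.002 0 0.004 0 2 0 1; -0.0035 0 0.009 0 4 0 1; -0.005 0 0.0135 0 7 0 1; -0.006 0 0.018 0 10 0 1; -0.007 0 0.022 0 13 0 1' ; python3 - <<'E'
from plan import *
rows((53,.07,0,2,0),(54,0.03,0,0,0),(54,0,0,0,0),(54,-.03,0,0,0),(54,-.03,0,0,-3),(54,-.03,0,0,-6))
p,d=eyes.capture("top")
cv2.imwrite(f"pics/top6.png",cv2.resize(p[150:270,200:360,::-1],None,fx=4,fy=4,interpolation=cv2.INTER_CUBIC))
p,d=eyes.capture("side")
cv2.imwrite(f"pics/side6.png",cv2.resize(p[120:270,200:360,::-1],None,fx=4,fy=4,interpolation=cv2.INTER_CUBIC))
for th,s in((.07,0),(0,0),(.07,5)):
  for n,o in (("top",(200,150)),("side",(200,120))):
    q=proj(n,flapw(C,YAW,th,s,[[115,75,3],[115,-75,3],[68,48,3],[68,-48,3]])); print(th,s,n,np.round((q+.5-o)*4).tolist())
E
```

```text
t: 5.28
position: [552.9, 28.0, 99.8]
eef_rot: [-0.088, 3.109, 0.002]
ft_force: [-3.8, -1.0, 4.0]
opening: 0.1
(53, 0.07, 0, 2, 0) [-0.0003 -0.      0.0005] [ 0.  -0.2 -0.2] [553.2  28.   99.3]
(54, 0.03, 0, 0, 0) [-0.002  -0.      0.0023] [ 0.   1.8 -0.2] [554.9  28.1  97.6]
(54, 0, 0, 0, 0) [-0.002  -0.      0.0039] [ 0.   1.8 -0.2] [555.1  28.1  96. ]
(54, -0.03, 0, 0, 0) [-0.002  -0.      0.0055] [ 0.   1.8 -0.2] [555.1  28.1  94.4]
(54, -0.03, 0, 0, -3) [-0.0019 -0.      0.0085] [ 0.   1.8 -0.2] [555.   28.1  91.4]
(54, -0.03, 0, 0, -6) [-0.0017 -0.      0.0115] [ 0.   1.8 -0.2] [554.9  28.1  88.4]
0.07 0 top [[179.0, 161.0], [375.0, 154.0], [217.0, 222.0], [342.0, 217.0]]
0.07 0 side [[314.0, 265.0], [411.0, 384.0], [280.0, 308.0], [340.0, 386.0]]
0 0 top [[180.0, 162.0], [375.0, 155.0], [217.0, 222.0], [342.0, 217.0]]
0 0 side [[315.0, 272.0], [411.0, 391.0], [280.0, 312.0], [340.0, 390.0]]
0.07 5 top [[179.0, 155.0], [375.0, 148.0], [216.0, 215.0], [342.0, 210.0]]
0.07 5 side [[320.0, 263.0], [416.0, 382.0], [285.0, 306.0], [346.0, 384.0]]
```

View pics/top6.png

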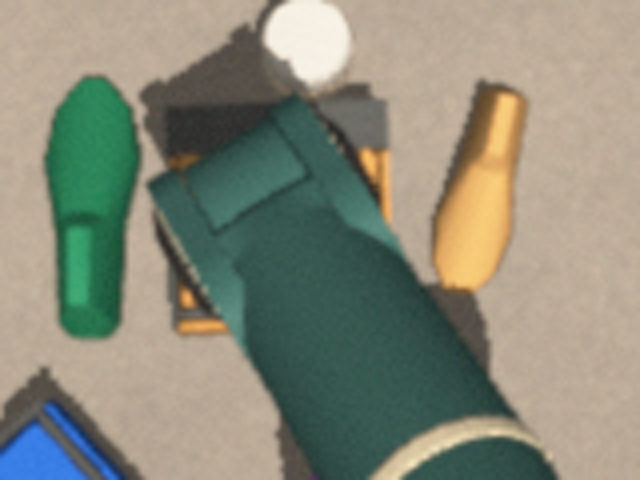

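View pics/side6.png

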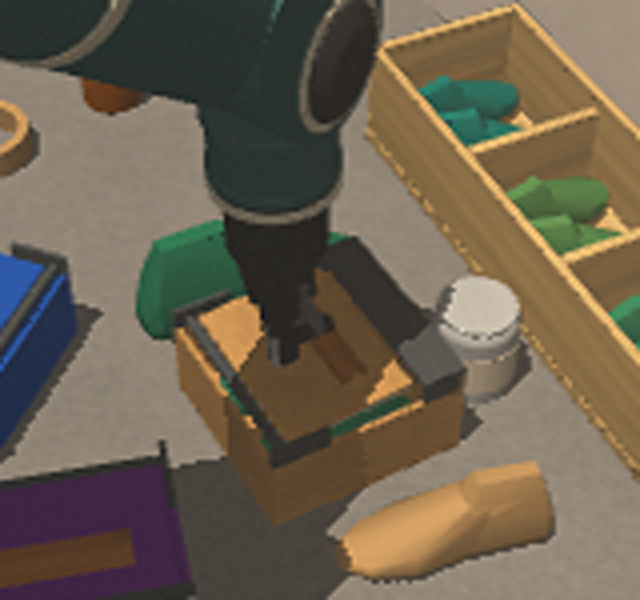

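Nearly level, with the tip behind the ledge (side crop (285,350)) and the free edge short of the lip. I'll press straight down.

```bash
python3 -m creep '0 0 0.002 0 1 0 1; 0 0 0.004 0 2 0 1; 0 0 0.006 0 2 0 1; 0 0 0.007 0 2 0 1; 0 0 0.007 0 2 0 1' ; python3 - <<'E'
from plan import *
p,d=eyes.capture("side");np.save("s7.npy",p)
cv2.imwrite(f"pics/side7.png",cv2.resize(p[180:245,240:325,::-1],None,fx=8,fy=8,interpolation=cv2.INTER_CUBIC))
for th,s in((0,0),(-.03,0),(0,5)):
    q=proj("side",flapw(C,YAW,th,s,[[115,75,3],[115,-75,3],[68,48,15],[68,-48,15],[68,-48,3]])); print(th,s,np.round((q+.5-(240,180))*8).tolist())
rows((68,0,0,0,0),(68,-.03,0,0,0))
E
```

```text
t: 5.8
position: [553.9, 28.2, 94.2]
eef_rot: [-0.089, 3.138, -0.001]
ft_force: [-2.0, -0.5, 18.5]
opening: 0.2
0 0 [[309.0, 63.0], [501.0, 302.0], [241.0, 123.0], [361.0, 280.0], [360.0, 301.0]]
-0.03 0 [[309.0, 69.0], [501.0, 308.0], [242.0, 127.0], [362.0, 283.0], [360.0, 304.0]]
0 5 [[320.0, 59.0], [512.0, 297.0], [252.0, 119.0], [372.0, 275.0], [372.0, 296.0]]
(68, 0, 0, 0, 0) [-0.0152 -0.0001 -0.0017] [-0.   0.1 -0.2] [569.   28.9  96. ]
(68, -0.03, 0, 0, 0) [-0.0152 -0.0001  0.0003] [-0.   0.1 -0.2] [569.1  28.9  94. ]
```

View pics/side7.png

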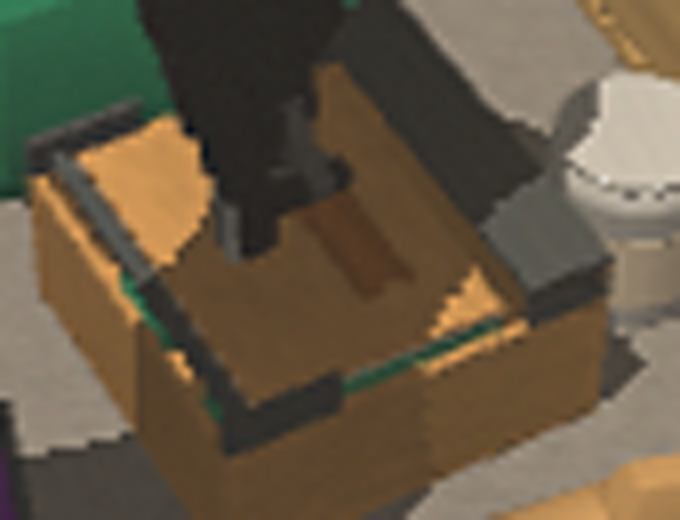

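Pressing at 18 N, TCP z=94: the flap is level against its stop and below the lip (edge corner ≈(503,308) in the crop, carriage still ≈0). Now I'll slide it towards the lip.

```bash
python3 -m creep '-0.004 0 0 0 0 0 1; -0.008 0 0 0 0 0 1; -0.012 0 0 0 0 0 1; -0.016 0 0 0 0 0 1; -0.020 0 0 0 0 0 1'; python3 -m creep '-0.002 0 0 0 0 0 1; -0.005 0 0 0 0 0 1; -0.008 0 0 0 0 0 1; -0.010 0 0 0 0 0 1' ; python3 - <<'E'
from plan import *
p,d=eyes.capture("side");np.save("s8.npy",p)
cv2.imwrite(f"pics/side8.png",cv2.resize(p[180:245,240:325,::-1],None,fx=8,fy=8,interpolation=cv2.INTER_CUBIC))
rows((68,-.03,24,0,0))
E
```

```text
t: 6.27
position: [573.4, 29.3, 94.2]
eef_rot: [-0.089, 3.139, -0.001]
ft_force: [-5.6, -0.9, 19.6]
opening: -0.2
t: 6.6
position: [582.3, 29.8, 93.8]
eef_rot: [0.089, -3.139, 0.001]
ft_force: [-12.7, -1.1, 21.0]
opening: 0.1
(68, -0.03, 24, 0, 0) [-0.0105 -0.0001 -0.0002] [-0.  -0.1 -0.2] [593.   30.4  94. ]
```

View pics/side8.png

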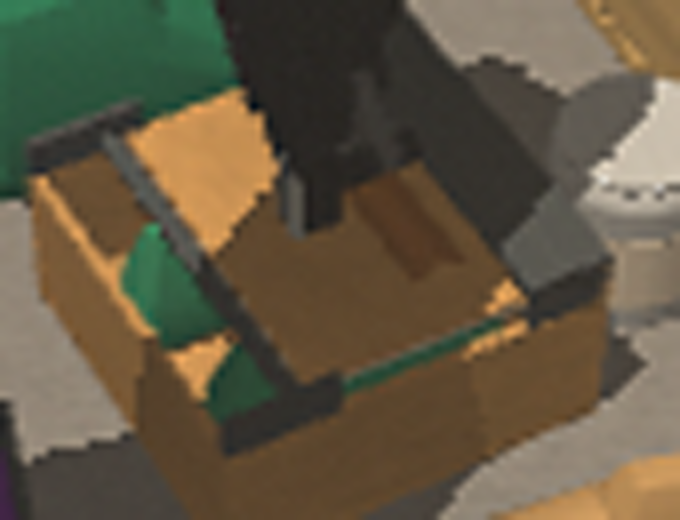

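The carriage has moved about 21 mm by the ledge shift (365,298)→(415,280), and the carton corners are unchanged. Finishing gently.

```bash
python3 -m creep '-0.001 0 -0.0005 0 0 0 1; -0.002 0 -0.0005 0 0 0 1; -0.002 0 -0.0005 0 0 0 1'; python3 -m creep '-0.001 0 0 0 0 0 1; -0.001 0 0 0 0 0 1';  python3 - <<'E'
from plan import *
p,d=eyes.capture("side");np.save("s9.npy",p)
cv2.imwrite(f"pics/side9.png",cv2.resize(p[180:245,240:325,::-1],None,fx=8,fy=8,interpolation=cv2.INTER_CUBIC))
E
```

```text
t: 6.9
position: [584.4, 29.9, 94.0]
eef_rot: [0.089, -3.14, 0.001]
ft_force: [-5.8, 0.8, 13.6]
opening: -0.2
t: 7.07
position: [585.3, 29.9, 94.0]
eef_rot: [0.09, -3.139, 0.001]
ft_force: [-8.2, -0.6, 12.6]
opening: 0.2
```

View pics/side9.png

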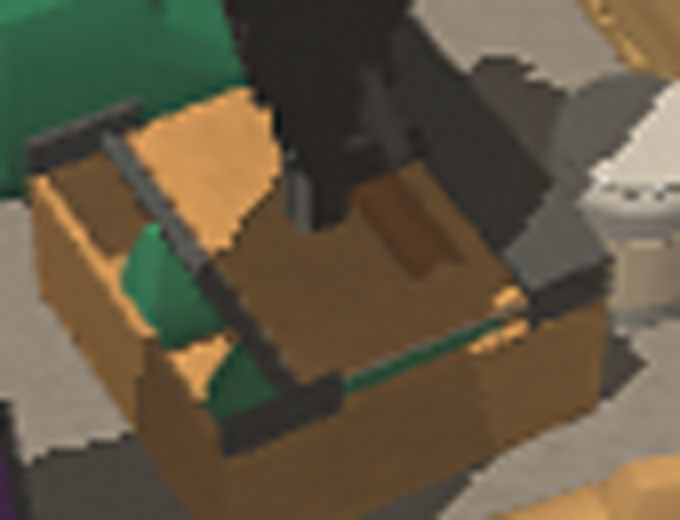

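```bash
python3 -m creep '-0.002 0 0 0 0 0 1; -0.003 0 0 0 0 0 1; -0.004 0 0 0 0 0 1; -0.004 0 0 0 0 0 1'; python3 -m creep '-0.001 0 0 0 0 0 1; -0.002 0 0 0 0 0 1; -0.002 0 0 0 0 0 1';  python3 - <<'E'
from plan import *
p,d=eyes.capture("side");np.save("s10.npy",p)
cv2.imwrite(f"pics/side10.png",cv2.resize(p[180:245,240:325,::-1],None,fx=8,fy=8,interpolation=cv2.INTER_CUBIC))
E
```

```text
t: 7.45
position: [589.4, 30.1, 94.0]
eef_rot: [0.089, -3.14, 0.001]
ft_force: [-6.7, -0.5, 10.7]
opening: 0.4
t: 7.7
position: [591.2, 30.2, 93.8]
eef_rot: [0.089, -3.139, 0.001]
ft_force: [-7.4, 0.2, 10.1]
opening: -0.1
```

View pics/side10.png

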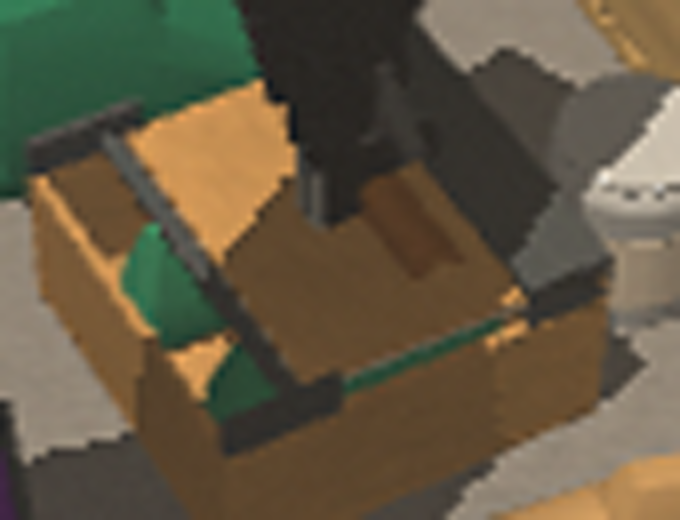

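```bash
python3 -m creep '-0.0010 0 0 0 0 0 1; -0.0010 0 0 0 0 0 1'; python3 -m creep '-0.0010 0 0 0 0 0 1; -0.0010 0 0 0 0 0 1'; python3 - <<'E'
from plan import *
p,d=eyes.capture("side")
cv2.imwrite(f"pics/side11.png",cv2.resize(p[180:245,240:325,::-1],None,fx=8,fy=8,interpolation=cv2.INTER_CUBIC))
E
```

```text
t: 7.92
position: [591.4, 30.2, 93.6]
eef_rot: [0.09, -3.137, 0.002]
ft_force: [-13.1, -1.4, 14.2]
opening: -0.2
t: 8.08
position: [591.6, 30.3, 93.4]
eef_rot: [0.09, -3.136, 0.002]
ft_force: [-18.9, -1.4, 16.0]
opening: 0.2
```

View pics/side11.png

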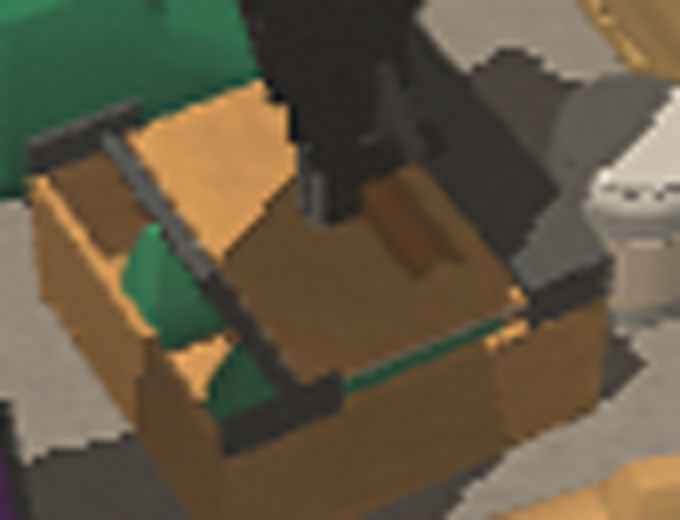

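The force climbs steeply (19 N) with no motion and the carton is unmoved, so the ledge is against the tip and the pin is on its stop. I'll relieve the push and lift straight off.

```bash
python3 -m creep '0.0015 0 0 0 0 0 1; 0.002 0 -0.002 0 0 0 1; 0.0025 0 -0.006 0 0 0 1; 0.003 0 -0.012 0 0 0 1; 0.004 0 -0.025 0 0 0 1'; python3 -m creep '0.005 0 -0.03 0 0 0 1; 0.010 0 -0.06 0 0 0 1; 0.03 0 -0.09 0 0 0 1; 0.06 0 -0.11 0 0 0 1; 0.095 0 -0.12 0 0 0 1'; python3 - <<'E'
from plan import *
p,d=eyes.capture("side")
cv2.imwrite(f"pics/side12.png",cv2.resize(p[160:250,230:330,::-1],None,fx=6,fy=6,interpolation=cv2.INTER_CUBIC))
E
```

```text
t: 8.55
position: [589.3, 29.8, 118.0]
eef_rot: [0.089, -3.138, 0.0]
ft_force: [0.4, 0.7, -0.3]
opening: 0.0
t: 8.97
position: [495.8, 25.4, 241.3]
eef_rot: [-0.089, 3.137, -0.0]
ft_force: [0.8, 0.4, 1.4]
opening: -0.2
```

View pics/side12.png

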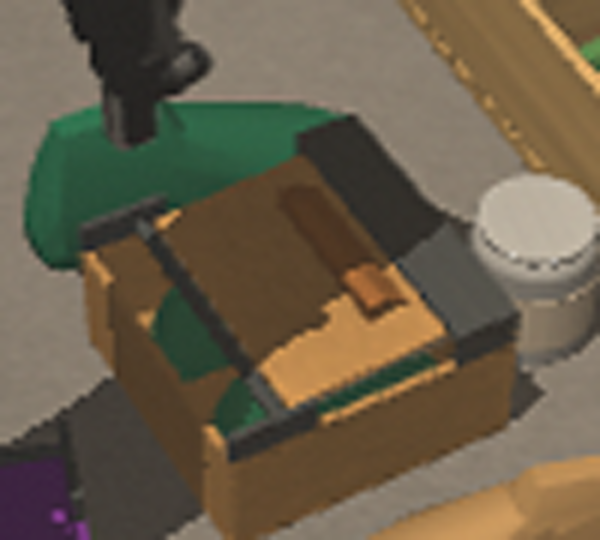

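The flap stays shut under the lip: the ledge's end is at (380,295) and the edge is hidden beneath the lip at (450,330). I'll back the arm off and check in both cameras.

```bash
python3 -m creep '0 0.03 -0.01 0 0 0 1; 0 0.065 -0.02 0 0 0 1; 0.01 0.1 -0.03 0 0 0 1; 0.02 0.135 -0.04 0 0 0 1; 0.02 0.17 -0.04 0 0 0 1'; python3 -m creep '0 0.03 0 0 0 0 1; 0 0.065 0 0 0 0 1; 0 0.1 0 0 0 0 1; 0 0.1 0 0 0 0 1';python3 - <<'E'
from plan import *
from fit import draw
for n,box in {"top":(155,260,195,345),"side":(150,260,210,340)}.items():
    p,d=eyes.capture(n)
    draw(n,p,C,YAW,.07,24,f"pics/end_{n}.png",box)
    a,b,c,e=box;o=np.load(f"{n}_p.npy")
    cv2.imwrite(f"pics/endr_{n}.png",cv2.resize(p[a:b,c:e,::-1],None,fx=5,fy=5,interpolation=cv2.INTER_CUBIC))
    # registration of the carton's wall before / after
    g=lambda q:cv2.cvtColor(q,cv2.COLOR_RGB2GRAY)
    reg={"side":{"carton":(205,255,235,320),"last_b":(230,270,280,345),"tin":(185,220,305,335),"last_a":(172,205,233,246)},"top":{"lip":(165,190,238,302),"last_a":(165,240,205,238),"last_b":(168,228,304,334),"tin":(145,172,262,292)}}[n]
    for k,(a,b,c,e) in reg.items():
        r=cv2.matchTemplate(g(p)[a-5:b+5,c-5:e+5],g(o)[a:b,c:e],cv2.TM_CCOEFF_NORMED);_,m,_,l=cv2.minMaxLoc(r);print(n,k,round(m,2),l[0]-5,l[1]-5)
E
```

```text
t: 9.43
position: [464.7, 195.3, 281.3]
eef_rot: [-0.09, 3.137, -0.001]
ft_force: [0.7, -0.6, 0.2]
opening: -0.2
t: 9.77
position: [457.7, 299.8, 279.9]
eef_rot: [-0.101, 3.14, 0.005]
ft_force: [-1.0, 1.2, 0.1]
opening: -0.0
top lip 0.96 0 0
top last_a 0.59 0 1
top last_b 1.0 0 0
top tin 1.0 0 0
side carton 0.42 0 0
side last_b 1.0 0 0
side tin 1.0 0 0
side last_a 0.65 5 -4
```

View pics/end_side.png

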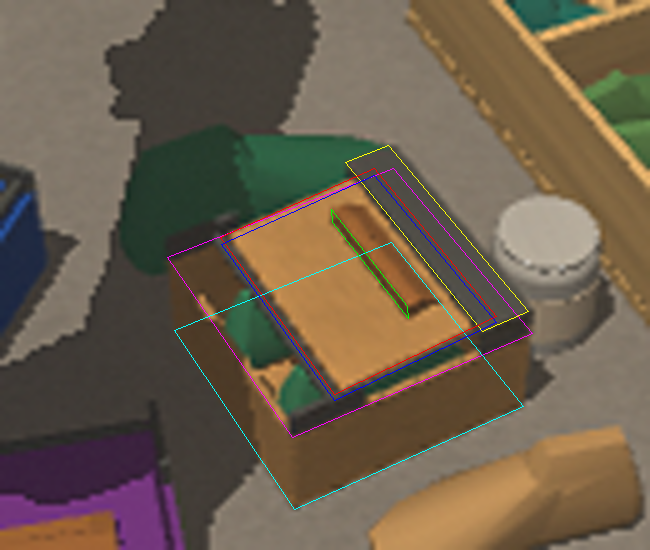

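View pics/end_top.png

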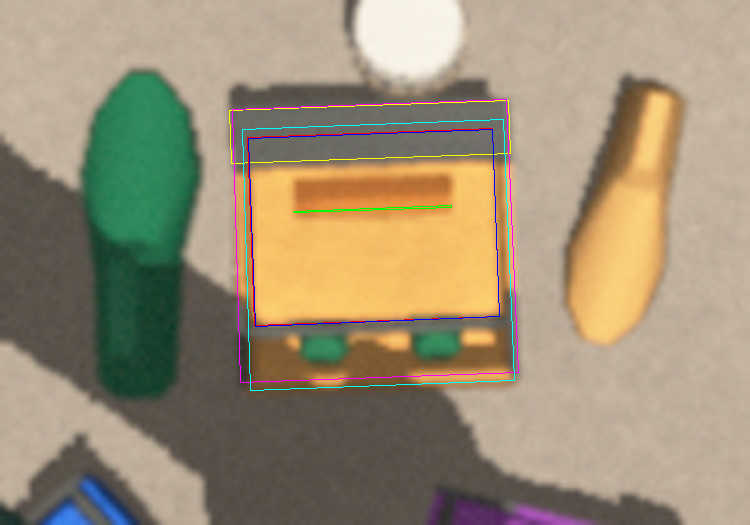

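View pics/endr_top.png

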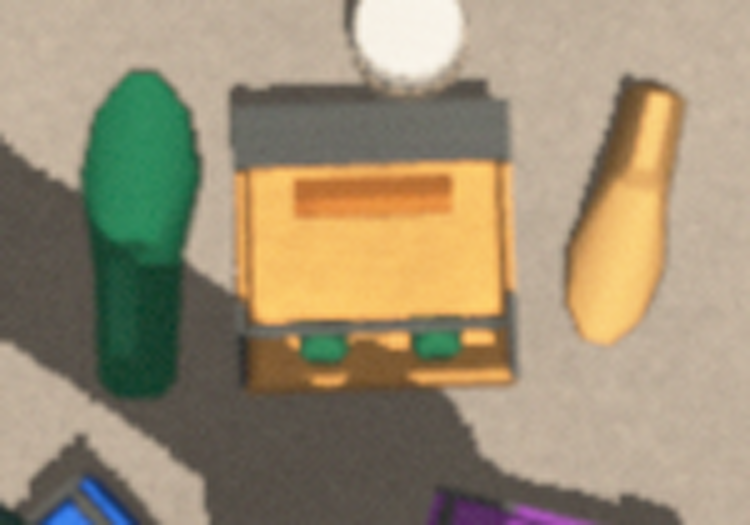

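```bash
python3 - <<'E'
from plan import *
p,d=eyes.capture("top");np.save("tend.npy",p)
g=cv2.cvtColor(p,cv2.COLOR_RGB2GRAY)
for u in (258,262,266,270,274,278):
    print(u,[int(x) for x in g[184:234,u]])
# model rows for carton features at y=15 column, using lip front row as reference
W=lambda P:(np.atleast_2d(P)@Rc(.048).T+[C[0],C[1],0])
for s in(20,22,24):
    print(s,np.round(proj("top",W([[47,13,95],[-85,13,72]]))[:,1],1),np.round(proj("top",flapw(C,.048,.05,s,[[68,13,3],[68,13,15],[0,13,3]]))[:,1],1))
print(proj("top",W([[47,13,95]])))
E
```

```text
258 [105, 105, 108, 110, 153, 192, 175, 133, 127, 130, 138, 153, 158, 157, 172, 193, 195, 195, 198, 200, 199, 201, 201, 201, 196, 196, 197, 197, 199, 203, 206, 207, 205, 202, 177, 106, 101, 105, 105, 112, 112, 105, 90, 77, 92, 113, 152, 163, 93, 81]
262 [104, 106, 104, 113, 151, 184, 163, 131, 128, 127, 143, 158, 161, 158, 169, 194, 199, 195, 198, 199, 199, 198, 199, 197, 197, 200, 201, 202, 199, 207, 205, 205, 206, 202, 176, 94, 99, 99, 86, 100, 110, 106, 93, 80, 96, 118, 163, 170, 111, 79]
266 [107, 105, 109, 127, 170, 187, 160, 129, 125, 127, 138, 161, 162, 163, 173, 192, 198, 200, 197, 196, 196, 194, 200, 197, 197, 200, 200, 203, 202, 202, 202, 202, 204, 199, 180, 129, 110, 141, 169, 154, 109, 98, 95, 97, 98, 112, 118, 91, 78, 84]
270 [107, 108, 110, 127, 164, 177, 154, 129, 125, 130, 149, 161, 161, 161, 170, 192, 196, 199, 194, 196, 193, 193, 195, 196, 199, 196, 200, 200, 200, 203, 201, 202, 203, 200, 177, 114, 110, 137, 177, 168, 107, 97, 95, 93, 97, 97, 92, 89, 77, 79]
274 [105, 107, 110, 138, 176, 183, 155, 132, 129, 133, 148, 159, 163, 165, 180, 192, 195, 196, 197, 201, 199, 199, 195, 201, 196, 195, 196, 199, 195, 198, 198, 198, 201, 196, 164, 105, 114, 156, 194, 196, 171, 104, 96, 97, 96, 97, 98, 85, 80, 82]
278 [107, 110, 111, 147, 185, 180, 143, 125, 130, 134, 146, 163, 162, 162, 181, 194, 197, 200, 196, 195, 198, 196, 196, 198, 194, 192, 195, 195, 199, 201, 201, 199, 199, 184, 128, 102, 113, 98, 80, 82, 83, 84, 83, 93, 102, 145, 171, 124, 81, 80]
20 [186.3 230.1] [197.9 197.6 220.1]
22 [186.3 230.1] [197.3 196.9 219.5]
24 [186.3 230.1] [196.6 196.3 218.8]
[[264.58736218 186.34187094]]
```

Allowing for a 1.3 px fit offset seen at both the lip and the rear wall, the ledge row (198.2) gives a carriage value of about 23–24 mm, which is home. Handing in.

```bash
python3 -c "
from rig import arm
print(arm.hand_in(), arm.state()['t'])"
```

```text
the job is handed in; nothing more can be done
the job is handed in; nothing more can be done
```

The carton is shut. With closed fingertips on the outer face only, I pushed the flap over and pressed it level with about 18 N. I then slid it towards the lip until the tip bore on the ledge at 19 N with nothing moving any further. After that I lifted off and moved the arm clear. The job took about 10 s.

**Last checks:**
- **Flap:** it stays down by itself, with its edge under the lip. The top picture puts the carriage at about 23–24 mm, against 24 mm for home.
- **Position fit:** my fit of the carton was about 4 mm off in x, so I corrected the carriage reading for it.
- **Slide:** most of the slide came from fingertip friction on the flap before the tip reached the ledge. The final push was on the ledge.
- **Carton, tan last and tin:** before-and-after matching gave zero shift for the lip, tan last and tin in the top picture, and for the tan last and tin in the side picture. The carton wall match in the side picture was weak (0.42) but also showed no shift.
- **Green last:** its matches were poor (0.59 in the top picture, 0.65 in the side picture) and disagreed on shift. The robot's shadow lies across it there. By eye it looks unmoved, and no unexpected contact showed in the force readings.

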